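Sleeve the source inlet and hover the probe over it

ROBOT

A 6-joint arm with a two-finger parallel gripper is mounted at the origin on the work surface. World frame = base frame: x ahead of the robot, y to its left, z up, the work surface at z = 0. Lengths are in m, angles in rad, forces in N, time in s.
With the tool pointing down it reaches from about 0.25 to 0.725 m from the base axis. Payload 4 kg.
Tool frame: the origin (TCP) lies midway between the tips of the shut fingers; the grasp point (between the pads) lies 19 mm behind it (robot.grip_point_offset is the distance from the TCP to the grasp point, in m); y points along the fingers, x is the direction in which the jaws open and shut, and the axes are right-handed (so a half turn about y gives the same grasp; the last joint's range is limited). The gripper opens to 85 mm and grips with 20 to 120 N. Pads are 22 mm wide; open, the fingers measure 114 mm over their backs; the gripper's body (76 mm by 85 mm) begins 54 mm behind the grasp point. The pads swing forward as they close: fully open they stand 13 mm farther back than shut.
Start: joints at [1.235, 0.241, 0.005, 1.335, 0, 1.571], TCP at [0.165, 0.472, 0.231] pointing down, gripper open.
Joint ranges: [-2.72, 2.72], [-1.05, 1.87], [-1.09, 1.28], [-1.99, 2.15], [-1.42, 1.44], [-3.14, 3.14]. Speed limits (rad/s): [2.79, 2.79, 3.14, 3.14, 3.14, 3.14].

INTERFACE

Orientations are given as a rotation vector (axis times angle).
In Python, from cell import robot gives the robot as it stands. The module is installed in compiled form; this text tells all that it offers.
- The arm moves only by the tool move_arm, never from a script. Its argument "moves" is a list that holds one entry, the list of rows, each a list of 5 numbers: the closure in counts, from 0 (fully open) to 255 (shut), then the shift along the world's x, y, z in cm, then the turn about the world's z in degrees. In form: [[[hand, x, y, z, turn], ...]]. A call has 1 to 12 rows; each row shifts and turns the commanded pose from where the row before left it; what a row does not reach is not made up. A row lasts 1/10 s, in which the tool goes at most 50 mm and 8.59 degrees, less where a joint would pass 70% of its speed; a pose out of reach is approached as far as the arm can. A call with a gripper value outside its range is refused whole. The fingers move at their own pace and stop on an object; "grip_force" is the grip in N (left out, the last holds). Time passes only in rows, so rows that do not move let the fingers close. It gives the time, the measured TCP pose, the force and the opening at its end, in the units of the state.
- robot.sense(): the state, without advancing time (a new reading comes with each control period).
- robot.read_camera(name): name is "scene" or "top" or "wrist"; returns a dict with "pixels" (420x560x3 uint8, red, green, blue), "depth" (420x560 float32, m along the optical axis (not along the pixel's ray), 0 where there is no reading), "fx", "fy", "cx", "cy" (pixels), "dist" ([k1, k2, p1, p2, k3] as OpenCV has them; the pictures are not rectified), "pose" (4x4, takes a point from camera to world coordinates). Camera axes: x right, y down, z forward; pixel columns grow to the right and rows downward; lengths in m; the calibration is good to about 2 mm. A picture is of the moment at which its call begins.
- robot.hand_in(): hands the job in, once; it reports no verdict.
Trained networks look in the newest picture that a camera, given by its name, has taken for a name from the list of things; names that differ only in an ending like _2 or _b are one class to them, and where a whole thing is asked for, a point or a joint stands for the part that bears it (a point fixed in the world has none). Each returns a list of dicts, best first, with "score" (0 to 1); they miss things now and then, are a little off and sometimes report something else, mostly with a low value. They report only what shows in the picture. A call takes as long as a camera call. They do not tell look-alikes from the thing itself.
- robot.outline_of(camera, target): "region" (420x560 bool, what is visible of it) and "point" ([column, row] as shares, 0 to 1, of the picture: columns of its width, rows of its height, amid what is visible of it).
- robot.landmark_of(camera, target): "point" ([column, row] as shares, 0 to 1, of the picture: columns of its width, rows of its height: a listed point, or the origin of a listed thing).
The state is a dict: "clock": time; "joints": joint angles; "qd": joint speeds; "effort": joint torques, N m; "ee_pos": TCP position; "ee_rot": TCP orientation; "ft_force": force on the tool from outside, world axes, zero at the start; "torque": the same for the moment, N m; "finger_gap": finger opening in m.
Only numpy, scipy, OpenCV 4.12 (cv2) and the standard library are available. Lean on these libraries where they do the work, as an engineer would, in place of code of your own. Each camera call takes 0.05 s, during which the arm holds its last target.

TASK

Push the tall narrow white insulator sleeve fully down onto the upright spigot of the steel source block and let go of it. Then lift the metal probe out of its stand, carry it over the vial rail without hitting the rail, and finish still holding it upright and motionless with its tip about one centimetre above the mouth of the sleeve, centred on the bore and touching nothing there, ready for a colleague to check its line. Leave the other things on the bench where they stand.

Things in the scene. Friction and masses are not known exactly. Their poses are not given: they have to be found in the camera images.
- spigot_top (a point): Centre of the top of the upright spigot on the fixed steel source block; z up. Block 90 x 90 x 35 mm on the bench, on it a round flange 64 mm across and 20 mm high, on that the spigot: 18 mm in diameter, 30 mm high, its last 5 mm tapering to 12 mm. This point is 85 mm above the bench, 30 mm above the flange's flat top on which the sleeve seats. The block stands left or right of the vial rail, turned by up to 0.5 rad.
- sleeve_center (a point): Centre (half-way up, on the axis) of the loose white ceramic insulator sleeve, a plain tube 32 mm outside diameter, 21 mm bore, 45 mm high, standing upright on the bench; z along its axis. About 60 g. Fully home on the spigot this point is 7.5 mm below spigot_top and the sleeve's mouth (upper rim) is 15 mm above spigot_top.
- probe_grip (a point): Centre of the ribbed metal hand grip of the loose probe, on its axis: grip 28 mm in diameter and 52 mm high. z along the probe's axis, up. From the tip up: steel stem 12 mm diameter x 55 mm, disc collar 44 mm diameter x 8 mm, the ribbed grip (63 to 115 mm above the tip), a brass stub 10 mm diameter to 121 mm. This point is 90 mm above the tip. Probe about 250 g, standing upright in its stand.
- probe_tip (a point): Centre of the flat lower end of the probe's stem, 90 mm below probe_grip; at the start hidden in the stand, 15 mm above the bench.
- stand: Fixed grey plastic stand for the probe, a block 70 x 70 x 70 mm with one vertical 18 mm through hole in the middle; origin at the centre of its underside. The probe's collar rests on its top; the stem reaches 55 mm down into the hole with 3 mm clearance all round. It stands on the other side of the vial rail from the source block.
- rack: Fixed vial rail that divides the work area: 300 mm long in x, 56 mm wide in y, 78 mm high, grey with an aluminium top; origin at the centre of its underside. The two vials on it reach 115 mm above the bench: carry things over those.
- collar: Bystander: loose short wide white ring, 48 mm outside, 32 mm bore, 22 mm high, too wide for the spigot; origin at the centre of its underside. It and the sleeve stand on opposite sides of the rail.
- vial0: Bystander: loose clear glass vial, black cap, 26 mm diameter, 45 mm high, on the rail; origin under its centre.
- vial1: Bystander: loose amber vial, white cap, 26 mm diameter, 45 mm high, on the rail; origin under its centre.
- bottle0: Bystander: loose clear bottle, blue cap, 76 mm diameter, 170 mm high, far left; origin under its centre.
- bottle1: Bystander: loose amber bottle, blue cap, 66 mm diameter, 150 mm high, far right; origin under its centre.
- beaker: Bystander: loose glass beaker, 66 mm across, 80 mm high, at the left; origin under its centre.
- spanner: Bystander: loose 150 mm steel spanner lying at the right; origin under its middle.
Mind the look-alikes: they are no part of the job. Leave any pink or purple look-alike of the part that bears spigot_top alone.

How it is judged:
By the outcome, as a careful person would: the job done as asked, in the order asked, and still so for the second after the job is handed in, while the arm keeps its last pose, push and grip.
It also fails if it takes over 67 s, if anything falls off the work surface, if the arm or the gripper's body presses on something with over 40 N, if the wrist force passes 120 N, or if a joint passes its speed limit or range.

## Working session

There is one attempt and no reset: what is moved stays moved. The work goes in short steps, Python scripts to look and compute and a tool call to move; the robot and the scene stay as the last step left them, time stands still between calls to the robot, and variables do not carry over. Pictures are saved under pics/ and viewed, and the job is handed in when it is done.

Besides the shell and the picture viewer there is one more tool, called after "Emit:" as name([rows], argument=value, ...), one row to a line, values as JSON. move_arm: Moves the arm, as the interface text tells. Its arguments: {"type":"object","properties":{"moves":{"type":"array"},"grip_force":{"type":"number"}},"required":["moves"]}

```bash
mkdir -p pics
cat > h.py <<'E'
import numpy as np, cv2
from cell import robot
def save(name,img): cv2.imwrite('pics/'+name,cv2.cvtColor(img,cv2.COLOR_RGB2BGR))
def deproj(c,u,v,d):
    K=np.array([[c['fx'],0,c['cx']],[0,c['fy'],c['cy']],[0,0,1.]])
    n=cv2.undistortPoints(np.array([[[u,v]]],float).reshape(-1,1,2),K,np.array(c['dist'],float))[0,0]
    p=np.array([n[0]*d,n[1]*d,d,1]); return (np.array(c['pose'])@p)[:3]
def ray_z(c,u,v,z):
    a=np.array(c['pose'])[:3,3]; b=deproj(c,u,v,1.0); t=(z-a[2])/(b[2]-a[2]); return a+t*(b-a)
def cloud(c):
    K=np.array([[c['fx'],0,c['cx']],[0,c['fy'],c['cy']],[0,0,1.]])
    H,W=c['depth'].shape; vv,uu=np.mgrid[:H,:W]
    n=cv2.undistortPoints(np.stack([uu,vv],-1).reshape(-1,1,2).astype(float),K,np.array(c['dist'],float)).reshape(H,W,2)
    d=c['depth']; P=np.stack([n[...,0]*d,n[...,1]*d,d],-1); T=np.array(c['pose'])
    P=P@T[:3,:3].T+T[:3,3]; P[d<=0]=np.nan; return P
E
python3 - <<'E'
from h import *
for n in ['scene','top','wrist']:
    c=robot.read_camera(n); save(n+'0.png',c['pixels']); print(n,np.round(c['pose'],3).tolist())
    P=cloud(c); np.savez('c_'+n,P=P,px=c['pixels'])
    for t in ['spigot_top','sleeve_center','probe_grip','stand','rack','collar']:
        for r in robot.landmark_of(n,t)[:3]:
            u,v=r['point'][0]*560,r['point'][1]*420
            q=P[min(int(v),419),min(int(u),559)]
            print(n,t,round(r['score'],2),round(u),round(v),np.round(q,3))
print(robot.sense())
E
```

```text
scene [[0.85, 0.334, -0.407, 1.08], [0.526, -0.507, 0.683, -0.91], [0.022, -0.795, -0.606, 0.865], [0.0, 0.0, 0.0, 1.0]]
scene spigot_top 0.97 290 283 [ 0.718 -0.263  0.085]
scene spigot_top 0.94 147 320 [ 0.522 -0.516  0.085]
scene spigot_top 0.83 246 242 [ 0.494 -0.127  0.001]
scene probe_grip 0.5 316 163 [0.534 0.198 0.111]
scene stand 0.9 310 192 [0.538 0.17  0.015]
scene collar 0.58 212 246 [ 0.423 -0.186 -0.001]
top [[0.027, -0.993, 0.117, 0.377], [-1.0, -0.026, 0.008, -0.046], [-0.005, -0.117, -0.993, 1.408], [0.0, 0.0, 0.0, 1.0]]
top spigot_top 0.96 338 211 [ 0.558 -0.211  0.08 ]
top spigot_top 0.91 356 158 [ 0.718 -0.26   0.087]
top spigot_top 0.69 439 223 [ 0.533 -0.508  0.083]
top sleeve_center 0.38 212 253 [ 0.428  0.168 -0.006]
top probe_grip 0.73 192 216 [0.527 0.21  0.126]
top stand 0.86 200 219 [0.524 0.195 0.082]
top stand 0.42 338 210 [ 0.561 -0.208  0.079]
top rack 0.81 265 218 [0.536 0.004 0.068]
top rack 0.27 150 233 [0.484 0.367 0.004]
top collar 0.59 330 255 [ 0.434 -0.194  0.004]
top collar 0.26 338 211 [ 0.561 -0.211  0.081]
wrist [[0.33, 0.912, 0.245, 0.102], [0.944, -0.319, -0.085, 0.495], [0.001, 0.259, -0.966, 0.373], [0.0, 0.0, 0.0, 1.0]]
{'clock': 1.05, 'joints': array([ 1.23500007e+00,  2.40590155e-01,  5.00190976e-03,  1.33519690e+00,
       -9.25495415e-06,  1.57082556e+00]), 'qd': array([-1.40015830e-04,  5.78131512e-04, -8.61147966e-04,  5.08170095e-05,
        2.26688112e-04, -9.13476979e-04]), 'effort': array([ 7.72599524e-04, -3.72218192e+01,  2.52696007e+01,  1.18705309e-03,
        3.53422661e-05,  4.00319394e-06]), 'ee_pos': array([0.16476376, 0.47207484, 0.23131212]), 'ee_rot': array([-1.34956441, -0.95836352,  0.95833956]), 'ft_force': array([-0.50763342,  0.21518305, -0.42938556]), 'torque': array([-0.0427397 , -0.00940517, -0.06019252]), 'finger_gap': 0.08551373109822558}
```

View pics/scene0.png

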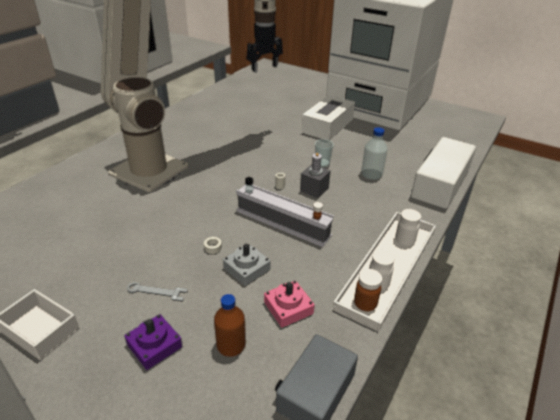

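View pics/top0.png

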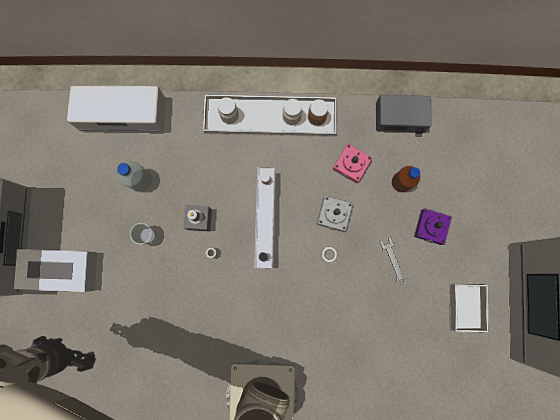

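View pics/wrist0.png

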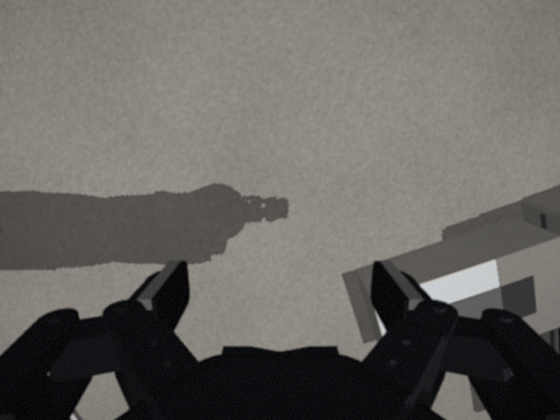

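Run:
```python
import numpy as np,cv2
d=np.load('c_top.npz');px=d['px'];
a=px[130:290,150:470]
cv2.imwrite('pics/topcrop.png',cv2.cvtColor(cv2.resize(a,None,fx=2.5,fy=2.5,interpolation=cv2.INTER_CUBIC),cv2.COLOR_RGB2BGR))
d=np.load('c_scene.npz');px=d['px'];
a=px[130:350,110:400]
cv2.imwrite('pics/scenecrop.png',cv2.cvtColor(cv2.resize(a,None,fx=2.6,fy=2.6,interpolation=cv2.INTER_CUBIC),cv2.COLOR_RGB2BGR))
```

```text
(no output)
```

View pics/topcrop.png

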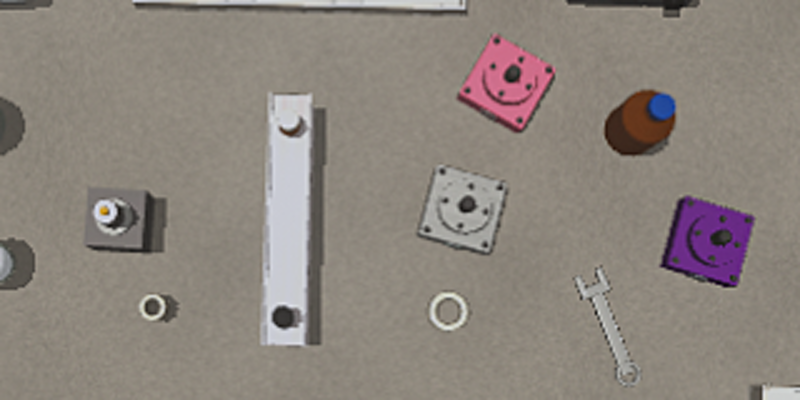

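View pics/scenecrop.png

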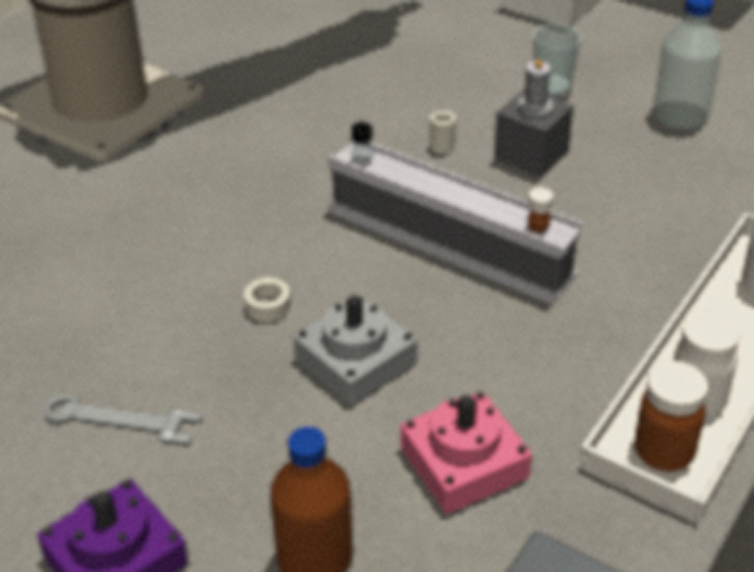

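Run:
```python
from h import *
from scipy.spatial.transform import Rotation as R
s=robot.sense(); print(np.round(R.from_rotvec(s['ee_rot']).as_matrix(),3), s['clock'])
d=np.load('c_top.npz');P=d['P']
def st(u0,u1,v0,v1,zlo,zhi):
    Q=P[v0:v1,u0:u1].reshape(-1,3);Q=Q[(Q[:,2]>zlo)&(Q[:,2]<zhi)]
    print(len(Q),Q.mean(0).round(4),Q.min(0).round(3),Q.max(0).round(3),((Q.min(0)+Q.max(0))/2).round(4))
st(200,225,240,265,.03,.06) #sleeve
st(178,215,200,235,.055,.085) #stand
st(178,215,200,235,.11,.15) #probe
st(315,360,190,235,.025,.045) #block
st(315,360,190,235,.06,.10) #spigot
st(250,280,165,270,.06,.09)
st(250,280,165,270,.095,.13)
```

```text
[[ 0.33   0.    -0.944]
 [ 0.944  0.     0.33 ]
 [ 0.    -1.    -0.   ]] 1.05
60 [0.4278 0.1643 0.0417] [0.414 0.149 0.031] [0.441 0.18  0.051] [0.4274 0.1646 0.0409]
469 [0.5302 0.2076 0.0697] [0.496 0.174 0.055] [0.568 0.247 0.084] [0.5319 0.2107 0.0697]
86 [0.5312 0.2092 0.1278] [0.518 0.195 0.114] [0.544 0.225 0.138] [0.5313 0.21   0.1259]
492 [ 0.5558 -0.2062  0.0341] [ 0.506 -0.257  0.025] [ 0.611 -0.156  0.045] [ 0.5584 -0.2065  0.0351]
44 [ 0.5582 -0.2078  0.0752] [ 0.533 -0.232  0.06 ] [ 0.588 -0.197  0.089] [ 0.5606 -0.2145  0.0743]
1573 [0.5341 0.0047 0.0701] [ 0.387 -0.02   0.06 ] [0.687 0.03  0.088] [0.5371 0.0047 0.0741]
125 [0.5351 0.0045 0.1129] [ 0.407 -0.007  0.095] [0.66  0.016 0.119] [0.5336 0.0047 0.1073]
```

Emit:
move_arm([
  [[60,2.2,-2.55,-0.2,1.6],[60,2.2,-2.55,-0.2,1.6],[60,2.2,-2.55,-0.2,1.6],[60,2.2,-2.55,-0.2,1.6],[60,2.2,-2.55,-0.2,1.6],[60,2.2,-2.55,-0.2,1.6],[60,2.2,-2.55,-0.2,1.6],[60,2.2,-2.55,-0.2,1.6],[60,2.2,-2.55,-0.2,1.6],[60,2.2,-2.55,-0.2,1.6],[60,2.2,-2.55,-0.2,1.6],[60,2.2,-2.55,-0.2,1.7]],
], grip_force=40)

```text
clock: 2.25
ee_pos: [0.4296, 0.1649, 0.2074]
ee_rot: [-1.208, -1.211, 1.21]
ft_force: [-0.1, 0.5, 0.2]
finger_gap: 0.0655
```

```bash
cat > look.py <<'E'
from h import *
import sys
from scipy.spatial.transform import Rotation as R
def look(n,name,targets=()):
    c=robot.read_camera(n); save(name,c['pixels']); P=cloud(c)
    for t in targets:
        for r in robot.landmark_of(n,t)[:2]:
            u,v=r['point'][0]*560,r['point'][1]*420
            print(n,t,round(r['score'],2),round(u),round(v),np.round(P[min(int(v),419),min(int(u),559)],4))
    s=robot.sense(); M=R.from_rotvec(s['ee_rot']).as_matrix()
    print('t',round(s['clock'],2),'ee',s['ee_pos'].round(4),'xyaw',np.degrees(np.arctan2(M[1,0],M[0,0])).round(2),'ty',M[:,1].round(4),'F',s['ft_force'].round(2),'gap',round(s['finger_gap'],4))
    return c,P
E
python3 - <<'E'
from look import *
c,P=look('wrist','w1.png',['sleeve_center'])
np.savez('c_w1',P=P,px=c['pixels'])
Q=P.reshape(-1,3);m=(Q[:,2]>.038)&(Q[:,2]<.05)&(abs(Q[:,0]-.428)<.03)&(abs(Q[:,1]-.165)<.03);Q=Q[m]
print(len(Q),Q.mean(0),Q.min(0),Q.max(0),(Q.min(0)+Q.max(0))/2)
E
```

```text
wrist sleeve_center 0.59 280 194 [0.4318 0.167  0.0005]
wrist sleeve_center 0.51 154 275 [0.5126 0.027  0.0449]
t 2.35 ee [0.4308 0.1635 0.2071] xyaw 89.78 ty [ 9.e-04 -9.e-04 -1.e+00] F [-0.02  0.52  0.24] gap 0.0652
455 [0.4261142  0.16646463 0.043856  ] [0.41098673 0.15059017 0.0380389 ] [0.44194792 0.18220243 0.04645251] [0.42646732 0.1663963  0.0422457 ]
```

View pics/w1.png

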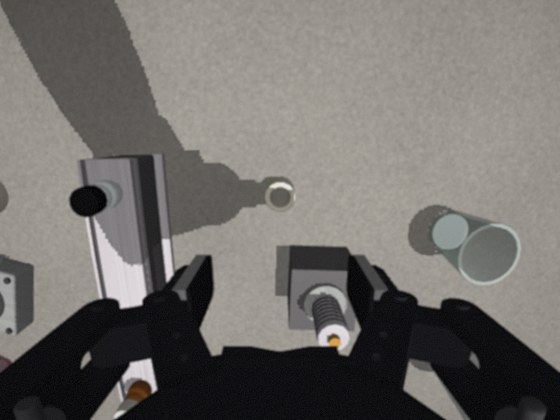

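Emit:
move_arm([
  [[60,-0.4,0.3,-3,0],[60,0,0,-4,0],[60,0,0,-4,0],[60,0,0,-4,0],[60,0,0,-3,0],[60,0,0,-1.3,0],[60,0,0,0,0],[60,0,0,0,0]],
])

```text
clock: 3.15
ee_pos: [0.4248, 0.1696, 0.0146]
ee_rot: [-1.208, -1.21, 1.21]
ft_force: [0.1, -0.5, 1.1]
finger_gap: 0.0651
```

Run:
```python
from look import *
c,P=look('wrist','w2.png')
```

```text
t 3.2 ee [0.4255 0.1697 0.0152] xyaw 90.08 ty [ 1.5e-03  7.0e-04 -1.0e+00] F [ 0.45  0.02 -1.2 ] gap 0.0654
```

View pics/w2.png

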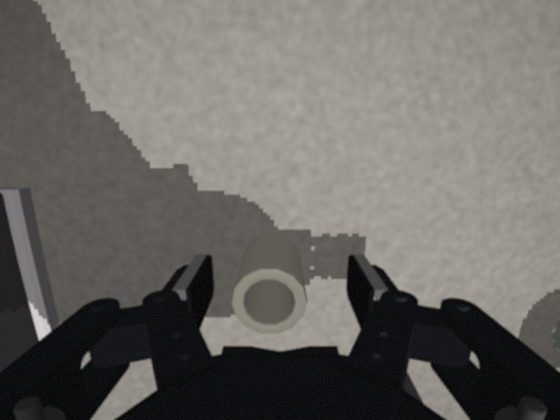

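Run:
```python
from look import *
c,P=look('wrist','w2b.png')
Q=P[235:340,225:312].reshape(-1,3);m=(Q[:,2]>.038)&(Q[:,2]<.055);Q=Q[m]
print(len(Q),Q.mean(0),Q.min(0),Q.max(0),(Q.min(0)+Q.max(0))/2)
print(np.round(c['pose'],3))
# pads cloud
for (u,v) in [(205,280),(205,265),(212,260),(350,265),(352,280),(200,300),(360,300)]:
    print(u,v,P[v,u].round(4))
```

```text
t 3.25 ee [0.4258 0.1698 0.0155] xyaw 90.07 ty [ 0.0024  0.0011 -1.    ] F [ 0.62 -0.29  0.12] gap 0.0651
2863 [0.42466831 0.16659265 0.04323977] [0.40978418 0.15098034 0.03800463] [0.44186185 0.18232342 0.04625448] [0.42582302 0.16665188 0.04212955]
[[-0.001  0.965  0.261  0.359]
 [ 1.     0.001  0.002  0.171]
 [ 0.002  0.261 -0.965  0.157]
 [ 0.     0.     0.     1.   ]]
205 280 [0.4207 0.1387 0.0369]
205 265 [0.4147 0.1385 0.0344]
212 260 [0.4176 0.1389 0.0223]
350 265 [0.4185 0.204  0.026 ]
352 280 [0.4227 0.2037 0.0328]
200 300 [0.4254 0.1383 0.0454]
360 300 [0.424  0.2037 0.0479]
```

Emit:
move_arm([
  [[60,0,-0.45,0,0],[100,0,0,0,0],[180,0,0,0,0],[220,0,0,0,0],[220,0,0,0,0],[220,0,0,0,0],[220,0,0,0,0]],
], grip_force=40)

```text
clock: 3.95
ee_pos: [0.4252, 0.1646, 0.015]
ee_rot: [-1.209, -1.211, 1.209]
ft_force: [-1.8, -2.4, 5.8]
finger_gap: 0.0315
```

Run:
```python
from look import *
c,P=look('wrist','w3.png')
Q=P[235:340,215:342].reshape(-1,3);m=(Q[:,2]>.042)&(Q[:,2]<.055);Q=Q[m]
print(len(Q),Q.mean(0),Q.min(0),Q.max(0),(Q.min(0)+Q.max(0))/2)
```

```text
t 4.0 ee [0.4251 0.1646 0.015 ] xyaw 90.06 ty [ 1.e-03  1.e-04 -1.e+00] F [-0.63 -0.49  6.44] gap 0.0317
3708 [0.42306003 0.16606079 0.04610751] [0.40983184 0.13937571 0.04200206] [0.4417611  0.19151183 0.05498125] [0.42579647 0.16544377 0.04849165]
```

View pics/w3.png

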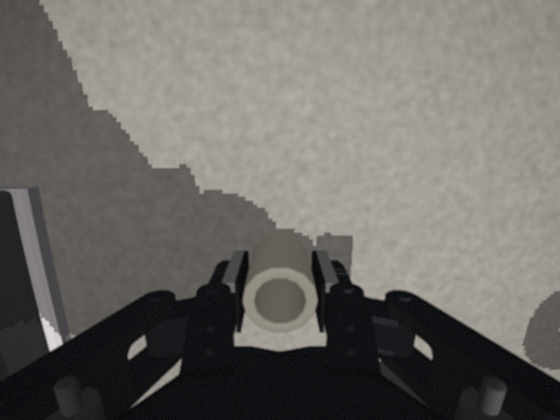

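Emit:
move_arm([
  [[220,0,0,2,0],[220,0,0,4.5,0],[220,0,0,4.5,0],[220,0,0,4.5,0],[220,0,0,3,0]],
])

```text
clock: 4.5
ee_pos: [0.4256, 0.1649, 0.2025]
ee_rot: [-1.21, -1.213, 1.207]
ft_force: [-0.0, 1.2, -0.9]
finger_gap: 0.0314
```

Emit:
move_arm([
  [[220,1.3,-3.6,0,0],[220,1.3,-3.6,0,0],[220,1.3,-3.6,0,0],[220,1.3,-3.6,0,0],[220,1.3,-3.6,0,0],[220,1.3,-3.6,0,0],[220,1.3,-3.6,0,0],[220,1.3,-3.6,0,0],[220,1.3,-3.6,0,0],[220,1.3,-3.6,0,0],[220,0.4,-1.3,0,0],[220,0,0,0,0]],
])

```text
clock: 5.7
ee_pos: [0.5586, -0.2101, 0.1983]
ee_rot: [-1.209, -1.207, 1.208]
ft_force: [-0.0, 0.3, -1.0]
finger_gap: 0.0311
```

Run:
```python
from look import *
c,P=look('wrist','w4.png',['spigot_top','sleeve_center'])
np.savez('c_w4',P=P,px=c['pixels'])
```

```text
wrist spigot_top 0.68 277 212 [ 0.5581 -0.2116  0.0846]
wrist spigot_top 0.34 467 170 [ 0.5277 -0.0137  0.028 ]
wrist sleeve_center 0.59 282 277 [ 0.549  -0.2077  0.2268]
t 5.85 ee [ 0.5582 -0.2071  0.199 ] xyaw 90.12 ty [-0.0012  0.001  -1.    ] F [-0.03  1.15 -0.55] gap 0.0315
```

View pics/w4.png

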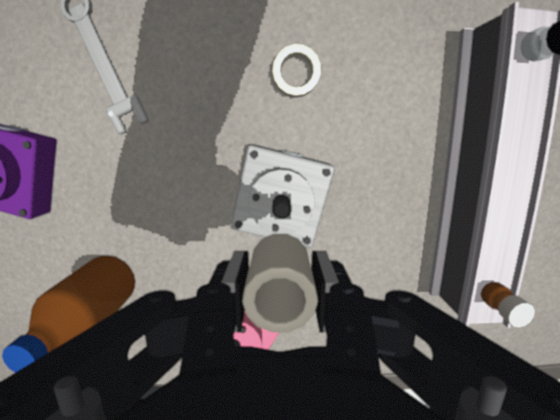

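```bash
cat > spig.py <<'E'
from look import *
def circ(Q):
    (c,r)=cv2.minEnclosingCircle(Q[:,:2].astype(np.float32)); return np.round(c,4),round(r,4)
def spig(P,sl=True):
    Q=P[120:260,220:350].reshape(-1,3)
    a=Q[(abs(Q[:,2]-.0845)<.004)&(abs(Q[:,0]-.558)<.015)&(abs(Q[:,1]+.209)<.02)]
    print('top',len(a),a.mean(0).round(4),((a.min(0)+a.max(0))/2).round(4),circ(a))
    b=Q[(Q[:,2]>.05)&(Q[:,2]<.06)]; print('flange',len(b),circ(b),((b.min(0)+b.max(0))/2).round(4))
    b=Q[(Q[:,2]>.03)&(Q[:,2]<.04)]; r=cv2.minAreaRect(b[:,:2].astype(np.float32)); print('block',r)
    if sl:
        Q=P[255:340,240:320].reshape(-1,3); z=np.nanpercentile(Q[:,2],97); print('rimz',z)
        b=Q[(abs(Q[:,2]-z)<.005)]; print('rim',len(b),circ(b),((b.min(0)+b.max(0))/2).round(4),b.max(0)-b.min(0))
E
python3 - <<'E'
from spig import *
spig(np.load('c_w4.npz')['P'])
d=np.load('c_w4.npz')['px']
save('w4c.png',cv2.resize(d[130:350,200:360],None,fx=3.5,fy=2.7,interpolation=cv2.INTER_CUBIC) if 0 else cv2.resize(d[130:350,200:360],None,fx=2.7,fy=2.7,interpolation=cv2.INTER_CUBIC))
E
```

```text
top 273 [ 0.5561 -0.2072  0.0835] [ 0.5565 -0.2069  0.0833] (array([ 0.5568, -0.2071]), 0.0087)
flange 2911 (array([ 0.5569, -0.2072]), 0.0319) [ 0.556  -0.2072  0.0551]
block ((0.5556460022926331, -0.20678487420082092), (0.09043300151824951, 0.09137071669101715), 75.78662109375)
rimz 0.2288647409144611
rim 2832 (array([ 0.5578, -0.2089]), 0.02) [ 0.5593 -0.2087  0.2289] [0.03143495 0.03273743 0.00997903]
```

View pics/w4c.png

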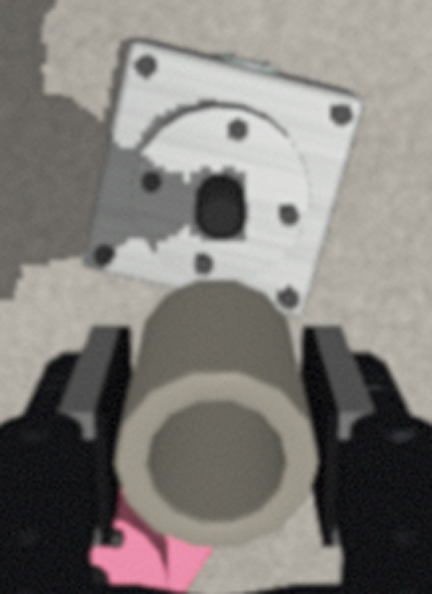

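Emit:
move_arm([
  [[220,-0.27,0.17,-2,0],[220,0,0,-3,0],[220,0,0,-2.5,0],[220,0,0,0,0],[220,0,0,0,0]],
])

```text
clock: 6.35
ee_pos: [0.5558, -0.2054, 0.1248]
ee_rot: [-1.207, -1.211, 1.211]
ft_force: [0.1, -0.1, -0.3]
finger_gap: 0.0312
```

Run:
```python
from spig import *
c,P=look('wrist','w5.png')
spig(P)
Q=P[255:340,235:325].reshape(-1,3); z=np.nanpercentile(Q[:,2],97)
b=Q[abs(Q[:,2]-z)<.002]; print(len(b),circ(b),((b.min(0)+b.max(0))/2).round(4),b.max(0)-b.min(0))
save('w5c.png',cv2.resize(c['pixels'][130:350,200:360],None,fx=2.7,fy=2.7,interpolation=cv2.INTER_CUBIC))
```

```text
t 6.4 ee [ 0.5568 -0.206   0.1258] xyaw 90.14 ty [ 1.7e-03 -5.0e-04 -1.0e+00] F [-0.25 -0.65 -0.27] gap 0.0314
top 77 [ 0.5501 -0.2087  0.0819] [ 0.5509 -0.2081  0.0823] (array([ 0.5523, -0.2081]), 0.0073)
flange 3777 (array([ 0.5564, -0.2071]), 0.0318) [ 0.5528 -0.2072  0.055 ]
block ((0.5551878809928894, -0.2064949870109558), (0.09066788852214813, 0.08876148611307144), 77.02639770507812)
rimz 0.1553959111038747
rim 2804 (array([ 0.555 , -0.2041]), 0.02) [ 0.5564 -0.204   0.1554] [0.03155032 0.0325326  0.00991401]
516 (array([ 0.5552, -0.204 ]), 0.0207) [ 0.5546 -0.204   0.1623] [0.02224556 0.03563282 0.00388445]
```

View pics/w5c.png

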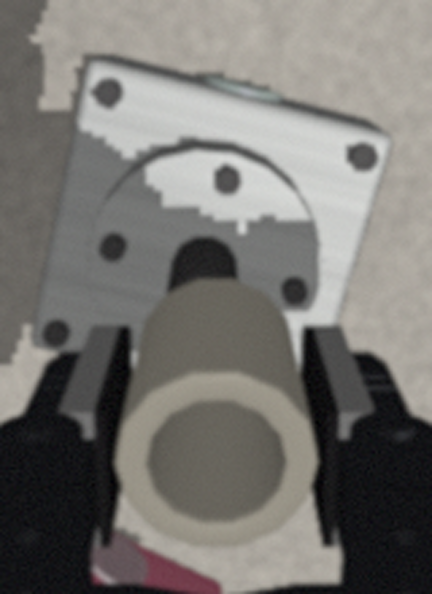

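Emit:
move_arm([
  [[220,0,-0.32,-0.5,0],[220,0,0,-0.5,0],[220,0,0,0,0],[220,0,0,0,0]],
])

```text
clock: 6.8
ee_pos: [0.556, -0.21, 0.1144]
ee_rot: [-1.209, -1.21, 1.21]
ft_force: [0.5, 0.2, -0.9]
finger_gap: 0.0311
```

Run:
```python
from spig import *
c,P=look('wrist','w6.png')
spig(P)
save('w6c.png',cv2.resize(c['pixels'][130:350,200:360],None,fx=2.7,fy=2.7,interpolation=cv2.INTER_CUBIC))
c,P=look('scene','s6.png')
save('s6c.png',cv2.resize(c['pixels'][150:310,170:330],None,fx=4,fy=3.7,interpolation=cv2.INTER_CUBIC))
```

```text
t 6.85 ee [ 0.5561 -0.2101  0.1144] xyaw 90.05 ty [ 1.e-04 -0.e+00 -1.e+00] F [-0.44 -0.12 -0.92] gap 0.0311
top 1 [ 0.5474 -0.2077  0.0809] [ 0.5474 -0.2077  0.0809] (array([ 0.5474, -0.2077]), 0.0001)
flange 3946 (array([ 0.5563, -0.2071]), 0.0318) [ 0.551  -0.2068  0.055 ]
block ((0.5526476502418518, -0.20599576830863953), (0.09056337177753448, 0.08294729143381119), 76.34141540527344)
rimz 0.14497204540600675
rim 2814 (array([ 0.5551, -0.2086]), 0.0198) [ 0.5565 -0.2086  0.145 ] [0.03139662 0.03261712 0.00995795]
t 6.9 ee [ 0.5562 -0.2101  0.1145] xyaw 90.05 ty [ 3.e-04 -1.e-04 -1.e+00] F [-0.38 -0.15 -0.57] gap 0.0313
```

View pics/w6c.png

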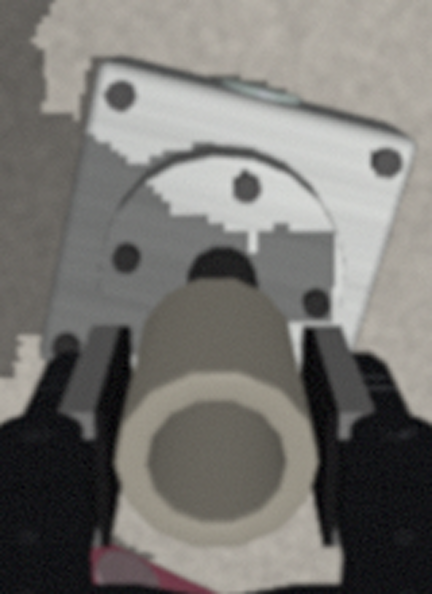

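View pics/s6c.png

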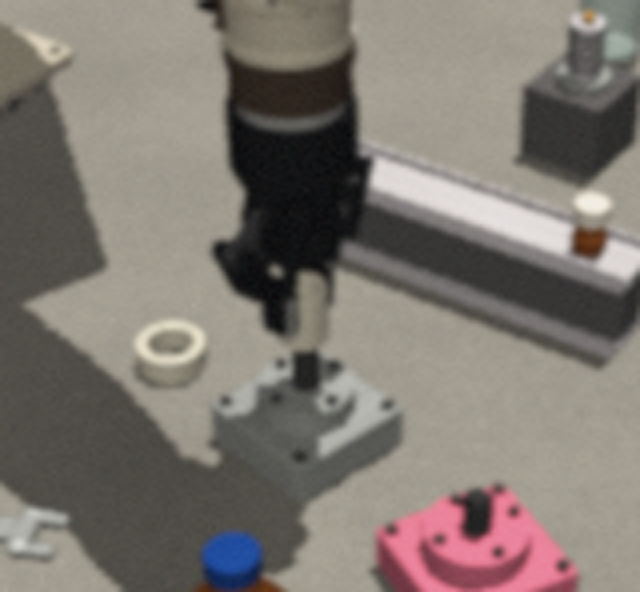

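Emit:
move_arm([
  [[220,0,0.15,0,0],[220,0,0,-0.5,0],[220,0,0,-0.5,0],[220,0,0,-0.4,0],[220,0,0,-0.4,0],[220,0,0,0,0]],
])

```text
clock: 7.5
ee_pos: [0.5554, -0.2082, 0.0953]
ee_rot: [-1.207, -1.209, 1.21]
ft_force: [-0.8, 0.2, 0.0]
finger_gap: 0.0312
```

Run:
```python
from spig import *
c,P=look('wrist','w7.png')
spig(P)
save('w7c.png',cv2.resize(c['pixels'][130:350,200:360],None,fx=2.7,fy=2.7,interpolation=cv2.INTER_CUBIC))
c,P=look('scene','s7.png')
save('s7c.png',cv2.resize(c['pixels'][180:300,190:310],None,fx=5,fy=5,interpolation=cv2.INTER_CUBIC))
```

```text
t 7.55 ee [ 0.5557 -0.2083  0.0957] xyaw 90.06 ty [-1.e-03  4.e-04 -1.e+00] F [0.18 0.4  0.03] gap 0.0309
top 93 [ 0.5456 -0.2066  0.0849] [ 0.5463 -0.207   0.0846] (array([ 0.5492, -0.207 ]), 0.0144)
flange 3968 (array([ 0.5556, -0.2071]), 0.0318) [ 0.5465 -0.207   0.055 ]
block ((0.5414667129516602, -0.2029699683189392), (0.09004473686218262, 0.07395312935113907), 87.49883270263672)
rimz 0.12588042105241531
rim 2828 (array([ 0.5543, -0.2067]), 0.0196) [ 0.5561 -0.2068  0.1259] [0.03164434 0.03262011 0.00995492]
t 7.6 ee [ 0.5559 -0.2084  0.0961] xyaw 90.06 ty [-4.e-04  2.e-04 -1.e+00] F [-0.46  0.01 -1.27] gap 0.0313
```

View pics/s7c.png

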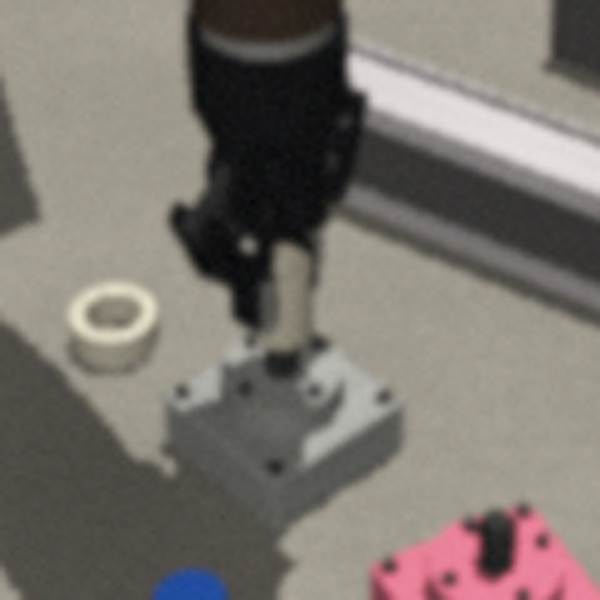

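View pics/w7c.png

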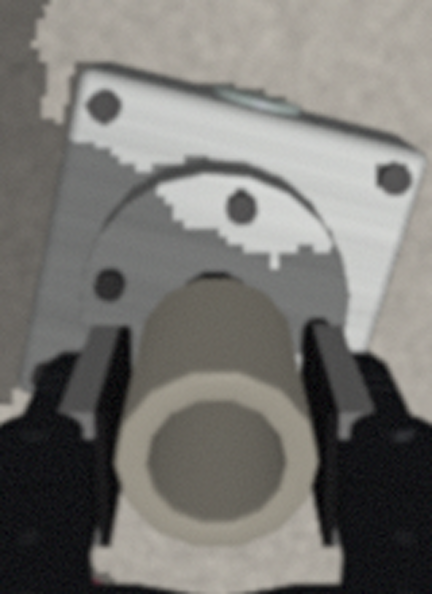

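Emit:
move_arm([
  [[220,0,0,-0.5,0],[220,0,0,-0.5,0],[220,0,0,-0.5,0],[220,0,0,-0.5,0],[220,0,0,-0.3,0],[220,0,0,0,0]],
])

```text
clock: 8.2
ee_pos: [0.5556, -0.2083, 0.0725]
ee_rot: [-1.207, -1.209, 1.21]
ft_force: [0.1, 0.4, -0.6]
finger_gap: 0.0315
```

Emit:
move_arm([
  [[220,0,0,-0.2,0],[220,0,0,-0.1,0],[220,0,0,0,0]],
])

```text
clock: 8.5
ee_pos: [0.556, -0.2084, 0.0703]
ee_rot: [-1.209, -1.21, 1.21]
ft_force: [0.0, -0.6, -0.6]
finger_gap: 0.031
```

Emit:
move_arm([
  [[220,0,0,-0.1,0],[220,0,0,-0.1,0],[220,0,0,0,0]],
])

```text
clock: 8.8
ee_pos: [0.5563, -0.2085, 0.07]
ee_rot: [-1.21, -1.211, 1.21]
ft_force: [-2.8, 1.3, 7.3]
finger_gap: 0.0315
```

Emit:
move_arm([
  [[220,0,0,-0.1,0],[220,0,0,0,0],[100,0,0,0,0],[60,0,0,0,0],[60,0,0,0,0],[60,0,0,0,0],[60,0,0,2,0],[60,0,0,4,0],[60,0,0,4,0],[60,0,0,3,0],[60,0,0,0,0]],
])

```text
clock: 9.9
ee_pos: [0.559, -0.2095, 0.2028]
ee_rot: [-1.218, -1.215, 1.208]
ft_force: [0.1, -0.4, -0.4]
finger_gap: 0.0653
```

Run:
```python
from spig import *
c,P=look('wrist','w8.png')
Q=P[100:300,200:360].reshape(-1,3)
b=Q[(Q[:,2]>.092)&(Q[:,2]<.11)]; print('rim',len(b),np.median(b[:,2]),circ(b),((b.min(0)+b.max(0))/2).round(4),b.max(0)-b.min(0))
b=Q[(Q[:,2]>.05)&(Q[:,2]<.06)]; print('flange',len(b),circ(b))
c,P=look('scene','s8.png')
save('s8c.png',cv2.resize(c['pixels'][130:310,160:360],None,fx=3.3,fy=3.3,interpolation=cv2.INTER_CUBIC))
```

```text
t 9.95 ee [ 0.5577 -0.209   0.1999] xyaw 90.06 ty [ 0.0055 -0.002  -1.    ] F [ 0.24  0.84 -0.19] gap 0.0656
rim 672 0.09903000825633881 (array([ 0.5578, -0.2071]), 0.0161) [ 0.5571 -0.2073  0.0966] [0.03004906 0.03166595 0.0092072 ]
flange 1944 (array([ 0.5567, -0.2074]), 0.0321)
t 10.0 ee [ 0.5564 -0.2086  0.1977] xyaw 90.06 ty [ 1.4e-03 -5.0e-04 -1.0e+00] F [-0.43  0.61 -0.63] gap 0.0654
```

View pics/s8c.png

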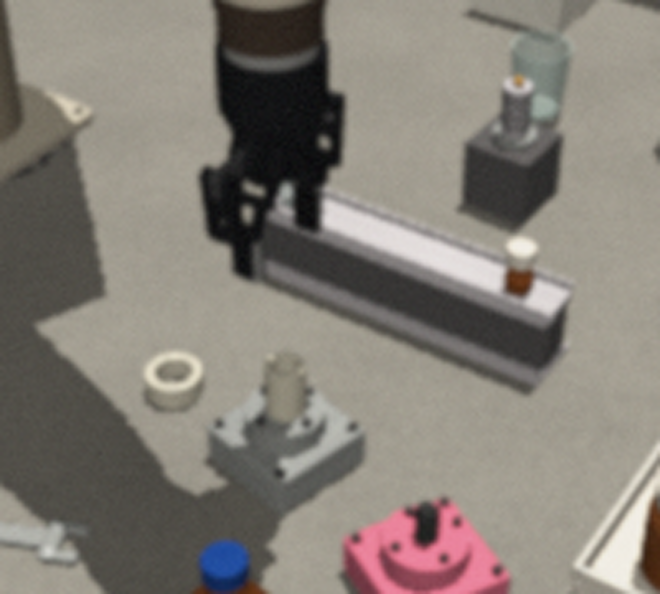

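View pics/w8.png

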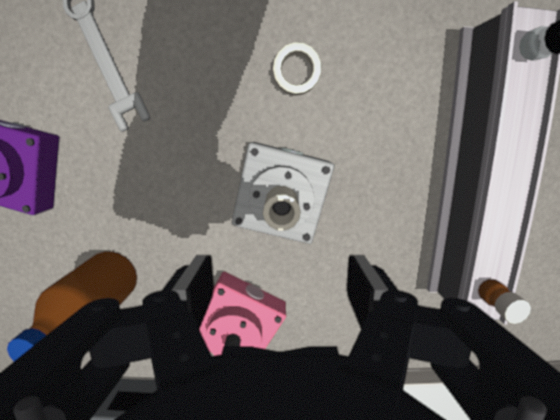

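Emit:
move_arm([
  [[60,0,2,1,0],[60,0,3.8,0,0],[60,-0.3,4,0,0],[60,-0.3,4,0,0],[60,-0.3,4,0,0],[60,-0.3,4,0,0],[60,-0.3,4,0,0],[60,-0.3,4,0,0],[60,-0.3,4,0,0],[60,-0.4,4,0,0],[60,0,4,0,0],[60,0,0,0,0]],
])

```text
clock: 11.2
ee_pos: [0.5295, 0.2138, 0.2046]
ee_rot: [-1.203, -1.212, 1.216]
ft_force: [-0.7, -0.3, 0.3]
finger_gap: 0.0654
```

Run:
```python
from spig import *
c,P=look('wrist','w9.png',['probe_grip','stand'])
np.savez('c_w9',P=P,px=c['pixels'])
for lo,hi in [(.062,.074),(.074,.082),(.085,.128),(.126,.14)]:
    Q=P.reshape(-1,3)
    b=Q[(Q[:,2]>lo)&(Q[:,2]<hi)&(abs(Q[:,0]-.531)<.06)&(abs(Q[:,1]-.21)<.06)]
    print(lo,len(b),circ(b),((b.min(0)+b.max(0))/2).round(4),(b.max(0)-b.min(0)).round(3))
    if lo<.07: print(cv2.minAreaRect(b[:,:2].astype(np.float32)))
```

```text
wrist probe_grip 0.6 278 218 [0.5225 0.2141 0.13  ]
wrist stand 0.93 277 196 [0.5168 0.213  0.0795]
t 11.35 ee [0.5301 0.2091 0.2054] xyaw 90.09 ty [-0.0034 -0.0018 -1.    ] F [-0.9  -0.19  0.09] gap 0.0654
0.062 3404 (array([0.5302, 0.2123]), 0.049) [0.5303 0.2123 0.068 ] [0.071 0.072 0.012]
((0.5304262042045593, 0.21222259104251862), (0.07015836238861084, 0.06960386782884598), 88.17546844482422)
0.074 684 (array([0.5307, 0.212 ]), 0.0219) [0.5258 0.2118 0.0777] [0.033 0.043 0.007]
0.085 425 (array([0.5298, 0.2121]), 0.0143) [0.53   0.2122 0.1065] [0.027 0.028 0.043]
0.126 996 (array([0.5302, 0.2119]), 0.0139) [0.5303 0.2119 0.1315] [0.027 0.027 0.011]
```

View pics/w9.png

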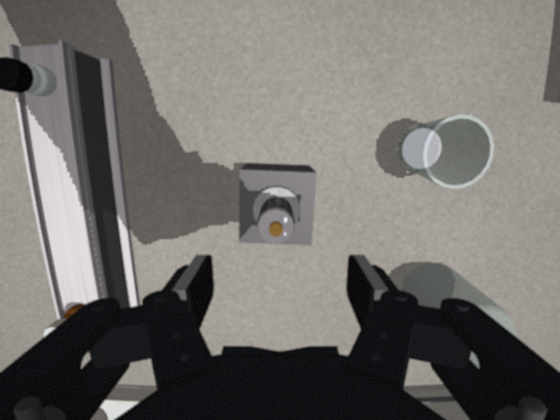

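Emit:
move_arm([
  [[60,0,0,-2,0],[60,0,0,-1.5,0],[60,0,0,0,0],[60,0,0,0,0]],
])

```text
clock: 11.75
ee_pos: [0.5309, 0.2082, 0.172]
ee_rot: [-1.209, -1.207, 1.21]
ft_force: [0.6, -0.7, -0.3]
finger_gap: 0.0655
```

Run:
```python
from spig import *
c,P=look('wrist','w10.png')
Q=P.reshape(-1,3)
b=Q[(Q[:,2]>.125)&(Q[:,2]<.14)&(abs(Q[:,0]-.531)<.02)&(abs(Q[:,1]-.21)<.02)]
print(len(b),circ(b),((b.min(0)+b.max(0))/2).round(4))
for (u,v) in [(205,280),(212,260),(350,265),(352,280),(200,300),(360,300)]:
    print(u,v,P[v,u].round(4))
```

```text
t 11.8 ee [0.5314 0.2086 0.1727] xyaw 89.96 ty [ 3.e-04  0.e+00 -1.e+00] F [-0.5   0.12  0.11] gap 0.0654
1363 (array([0.5301, 0.2121]), 0.014) [0.53   0.2122 0.1311]
205 280 [0.5259 0.1773 0.1941]
212 260 [0.5229 0.1774 0.1793]
350 265 [0.5236 0.2423 0.1836]
352 280 [0.5291 0.2426 0.188 ]
200 300 [0.5298 0.1773 0.2041]
360 300 [0.5291 0.2419 0.2053]
```

View pics/w10.png

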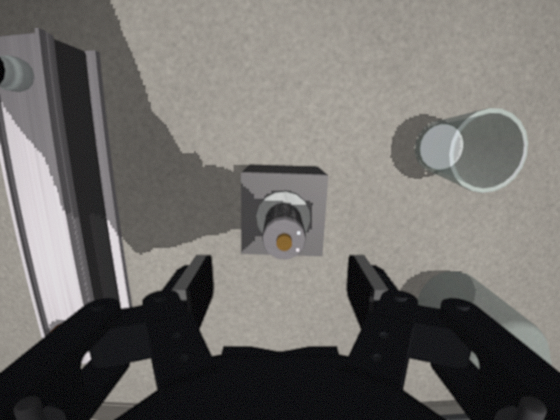

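Emit:
move_arm([
  [[60,-0.1,0.22,-0.5,0],[60,0,0,-2,0],[60,0,0,-2,0],[60,0,0,-2,0],[60,0,0,-1.8,0],[60,0,0,0,0],[60,0,0,0,0]],
], grip_force=80)

```text
clock: 12.5
ee_pos: [0.5302, 0.2119, 0.0897]
ee_rot: [-1.209, -1.21, 1.21]
ft_force: [0.0, 0.2, 0.2]
finger_gap: 0.065
```

Run:
```python
from spig import *
c,P=look('wrist','w11.png')
Q=P.reshape(-1,3)
b=Q[(Q[:,2]>.125)&(Q[:,2]<.14)&(abs(Q[:,0]-.531)<.02)&(abs(Q[:,1]-.21)<.02)]
print(len(b),circ(b),((b.min(0)+b.max(0))/2).round(4))
for (u,v) in [(205,280),(350,280),(200,300),(360,300)]:
    print(u,v,P[v,u].round(4))
```

```text
t 12.55 ee [0.5308 0.2121 0.0904] xyaw 90.06 ty [ 1.7e-03  7.0e-04 -1.0e+00] F [-0.36  0.57 -0.38] gap 0.0654
3728 (array([0.5304, 0.2118]), 0.0145) [0.5303 0.2121 0.131 ]
205 280 [0.5253 0.181  0.1118]
350 280 [0.53   0.2462 0.1026]
200 300 [0.5295 0.1808 0.1212]
360 300 [0.5287 0.2458 0.1226]
```

View pics/w11.png

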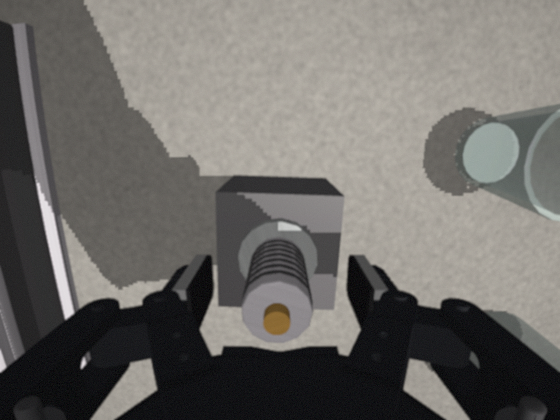

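Emit:
move_arm([
  [[60,0,-0.14,0,0],[120,0,0,0,0],[180,0,0,0,0],[225,0,0,0,0],[225,0,0,0,0],[225,0,0,0,0],[225,0,0,0,0]],
], grip_force=80)

```text
clock: 13.25
ee_pos: [0.5306, 0.2107, 0.0901]
ee_rot: [-1.209, -1.211, 1.209]
ft_force: [-0.3, 0.9, 6.8]
finger_gap: 0.0262
```

Emit:
move_arm([
  [[225,0,0,0.5,0],[225,0,0,1.5,0],[225,0,0,1.5,0],[225,0,0,2,0],[225,0,0,2.5,0],[225,0,0,3,0],[225,0,0,3,0],[225,0,0,1,0],[225,0,0,0,0]],
])

```text
clock: 14.15
ee_pos: [0.5307, 0.2106, 0.2403]
ee_rot: [-1.21, -1.212, 1.208]
ft_force: [0.6, -0.3, -1.9]
finger_gap: 0.0263
```

Run:
```python
from spig import *
c,P=look('scene','s12.png')
save('s12c.png',cv2.resize(c['pixels'][90:270,200:400],None,fx=3.3,fy=3.3,interpolation=cv2.INTER_CUBIC))
c,P=look('wrist','w12.png')
```

```text
t 14.2 ee [0.5299 0.2103 0.2386] xyaw 90.06 ty [-6.e-04 -3.e-04 -1.e+00] F [-0.28 -0.59 -1.78] gap 0.0265
t 14.25 ee [0.5293 0.21   0.2375] xyaw 90.06 ty [-0.0026 -0.0011 -1.    ] F [-0.24 -0.05 -1.97] gap 0.0265
```

View pics/s12c.png

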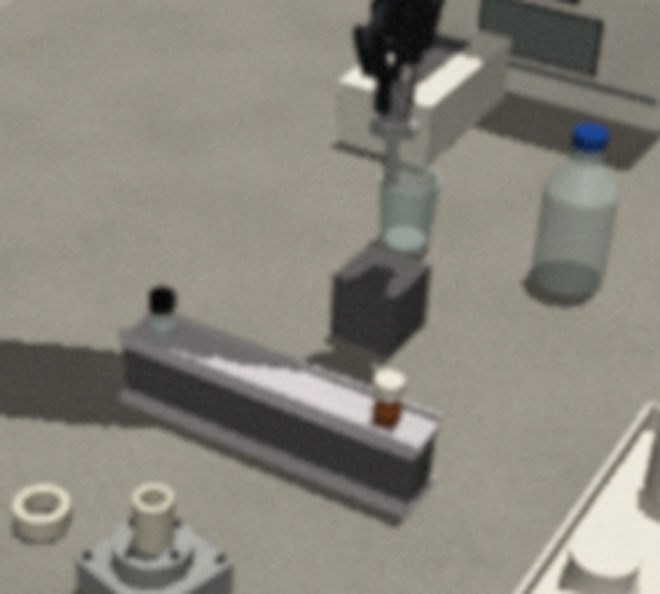

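View pics/w12.png

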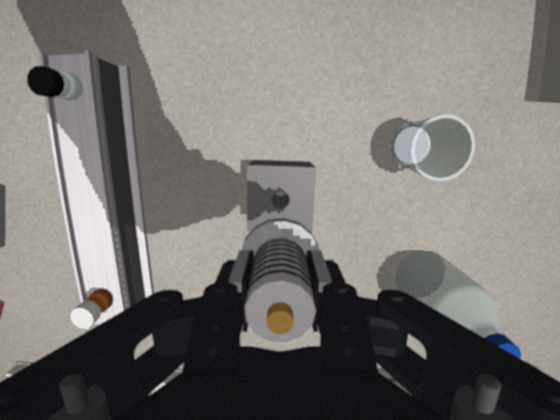

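Emit:
move_arm([
  [[225,0,-1.9,0,0],[225,0.2,-3,0,0],[225,0.3,-4,0,0],[225,0.3,-4,0,0],[225,0.3,-4,0,0],[225,0.3,-4,0,0],[225,0.3,-4,0,0],[225,0.3,-4,0,0],[225,0.3,-4,0,0],[225,0.2,-4,0,0],[225,0.1,-3,0,0],[225,0,-2,0,0]],
])

```text
clock: 15.45
ee_pos: [0.5547, -0.2108, 0.2362]
ee_rot: [-1.205, -1.205, 1.209]
ft_force: [0.3, 0.7, -1.7]
finger_gap: 0.0264
```

Emit:
move_arm([
  [[225,0,0,0,0],[225,0,0,0,0],[225,0,0,0,0],[225,0,0,-1,0],[225,0,0,-1,0],[225,0,0,-0.5,0],[225,0,0,0,0],[225,0,0,0,0]],
])

```text
clock: 16.25
ee_pos: [0.556, -0.2084, 0.2141]
ee_rot: [-1.208, -1.21, 1.21]
ft_force: [0.4, 0.1, -1.5]
finger_gap: 0.0266
```

Run:
```python
from spig import *
for n in ['wrist','scene','top']:
    c,P=look(n,n+'13.png',['probe_tip','sleeve_center','probe_grip'])
    np.savez('c13_'+n,P=P,px=c['pixels'])
    if n=='scene': save('s13c.png',cv2.resize(c['pixels'][150:290,180:320],None,fx=4.2,fy=4.2,interpolation=cv2.INTER_CUBIC))
    if n=='top': save('t13c.png',cv2.resize(c['pixels'][160:260,280:400],None,fx=5,fy=5,interpolation=cv2.INTER_CUBIC))
```

```text
wrist sleeve_center 0.66 280 207 [ 0.5551 -0.2065  0.0837]
wrist probe_grip 0.93 278 284 [ 0.5438 -0.2076  0.2534]
wrist probe_grip 0.57 279 213 [ 0.5596 -0.2074  0.0846]
t 16.45 ee [ 0.5564 -0.2088  0.2148] xyaw 90.06 ty [ 1.e-03 -4.e-04 -1.e+00] F [ 0.09  0.28 -2.13] gap 0.0263
scene probe_tip 0.72 244 229 [ 0.5566 -0.2125  0.1403]
scene sleeve_center 0.81 246 245 [ 0.5634 -0.22    0.0936]
scene probe_grip 0.7 246 200 [ 0.5682 -0.2199  0.2374]
t 16.65 ee [ 0.5561 -0.2087  0.2145] xyaw 90.05 ty [ 4.e-04 -1.e-04 -1.e+00] F [-0.2  -0.28 -1.53] gap 0.0262
top probe_tip 0.27 337 210 [ 0.4796 -0.1347  0.6687]
top probe_grip 0.2 336 209 [ 0.481  -0.1344  0.6705]
t 16.85 ee [ 0.556  -0.2087  0.2143] xyaw 90.06 ty [ 0. -0. -1.] F [ 0.73  0.34 -1.9 ] gap 0.0267
```

View pics/wrist13.png

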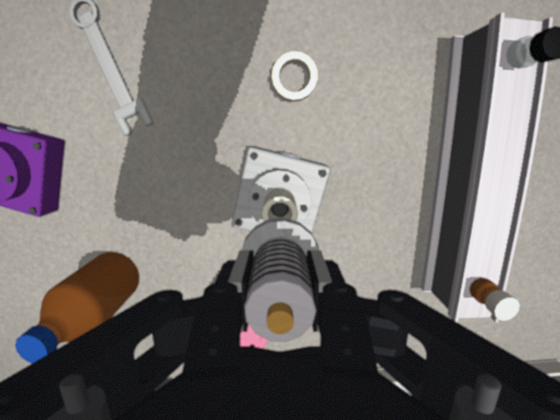

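View pics/s13c.png

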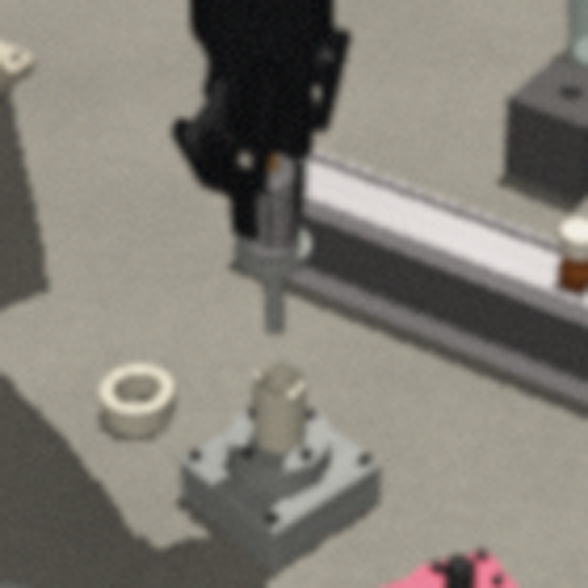

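View pics/t13c.png

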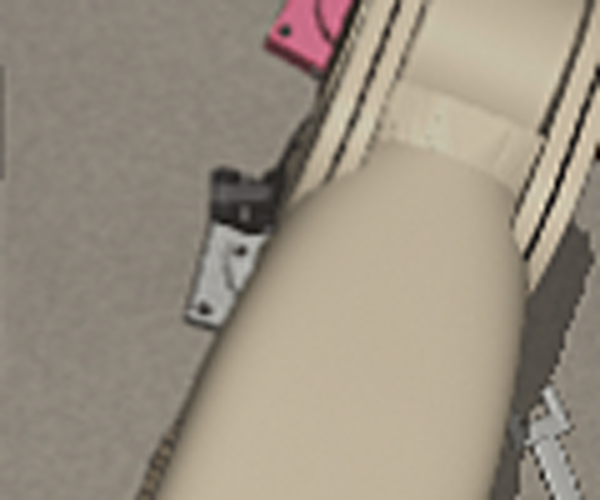

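Run:
```python
from spig import *
P=np.load('c13_wrist.npz')['P']; Q=P[150:345,230:330].reshape(-1,3)
def rep(nm,lo,hi,Q=Q):
    b=Q[(Q[:,2]>lo)&(Q[:,2]<hi)&(abs(Q[:,0]-.556)<.03)&(abs(Q[:,1]+.208)<.03)]
    if len(b)>3: print(nm,len(b),circ(b),((b.min(0)+b.max(0))/2).round(4),(b.max(0)-b.min(0)).round(4))
rep('rim',.097,.105);rep('flange',.05,.06);rep('collar',.196,.206);rep('griptop',.249,.262)
Q=P[150:345,230:330].reshape(-1,3)
print(np.histogram(Q[:,2],bins=np.arange(.05,.27,.01)))
d=np.load('c13_scene.npz');P=d['P']
g=P[170:280,225:265].reshape(-1,3)
for lo,hi in [(.06,.075),(.075,.09),(.09,.105),(.138,.15),(.15,.165),(.165,.185),(.185,.2),(.2,.215),(.215,.25)]: rep('sc%.3f'%lo,lo,hi,g)
```

```text
rim 371 (array([ 0.5577, -0.2071]), 0.0158) [ 0.5532 -0.207   0.0992] [0.0216 0.0307 0.0043]
flange 1654 (array([ 0.5567, -0.2072]), 0.0319) [ 0.5525 -0.208   0.0551] [0.0519 0.0599 0.0096]
collar 1476 (array([ 0.5494, -0.2065]), 0.0209) [ 0.5437 -0.2065  0.201 ] [0.0188 0.0416 0.0099]
griptop 4780 (array([ 0.5525, -0.207 ]), 0.0209) [ 0.5556 -0.2069  0.2555] [0.0279 0.038  0.013 ]
(array([1964,   63,  115,  292,  377,   54,    0,    0,    0,    0,    0,
          0,    0,    0,  196, 1409,  427,  852,  875, 1212, 4537,  334]), array([0.05, 0.06, 0.07, 0.08, 0.09, 0.1 , 0.11, 0.12, 0.13, 0.14, 0.15,
       0.16, 0.17, 0.18, 0.19, 0.2 , 0.21, 0.22, 0.23, 0.24, 0.25, 0.26,
       0.27]))
sc0.060 56 (array([ 0.5542, -0.2078]), 0.022) [ 0.5541 -0.2079  0.0675] [0.0431 0.0377 0.0149]
sc0.075 70 (array([ 0.5609, -0.2108]), 0.0166) [ 0.5608 -0.2118  0.0826] [0.0292 0.0304 0.0141]
sc0.090 97 (array([ 0.5581, -0.2104]), 0.0172) [ 0.5592 -0.2097  0.0958] [0.0307 0.0307 0.0112]
sc0.138 18 (array([ 0.5597, -0.2124]), 0.0053) [ 0.5592 -0.2124  0.1445] [0.01   0.0087 0.0094]
sc0.150 23 (array([ 0.559 , -0.2106]), 0.0052) [ 0.5593 -0.2108  0.1572] [0.0098 0.0087 0.0144]
sc0.165 27 (array([ 0.5601, -0.2117]), 0.0052) [ 0.5601 -0.2118  0.1735] [0.0099 0.0086 0.0162]
sc0.185 45 (array([ 0.5623, -0.2156]), 0.0202) [ 0.5621 -0.2153  0.1966] [0.0354 0.0339 0.0068]
sc0.200 104 (array([ 0.5599, -0.2107]), 0.022) [ 0.5596 -0.211   0.2074] [0.0412 0.0426 0.0147]
sc0.215 202 (array([ 0.5596, -0.2133]), 0.0254) [ 0.5616 -0.2132  0.2327] [0.0228 0.0489 0.0342]
```

Run:
```python
from spig import *
d=np.load('c13_scene.npz');px=d['px'];P=d['P']
g=cv2.cvtColor(px,cv2.COLOR_RGB2GRAY)
for v in list(range(218,232,2))+list(range(236,260,2)): print(v,g[v,232:262].tolist())
# circle LSQ wrist
from scipy.optimize import least_squares
W=np.load('c13_wrist.npz')['P'];Q=W[150:345,230:330].reshape(-1,3)
b=Q[(Q[:,2]>.203)&(Q[:,2]<.2065)]; print(len(b))
# griptop rim : plane z .2535-.2565 (flat)
b=Q[(abs(Q[:,2]-.2545)<.002)&(abs(Q[:,0]-.556)<.016)]; print('gt',len(b),b.min(0),b.max(0))
print(np.histogram(Q[Q[:,2]>.24][:,2],bins=np.arange(.24,.27,.002)))
```

```text
218 [154, 155, 153, 158, 156, 157, 157, 157, 154, 145, 123, 100, 96, 97, 91, 82, 80, 81, 81, 85, 92, 96, 107, 111, 115, 118, 118, 118, 113, 112]
220 [154, 155, 156, 157, 159, 157, 157, 159, 158, 156, 140, 113, 100, 100, 97, 112, 124, 121, 114, 102, 90, 84, 82, 87, 86, 94, 103, 109, 113, 113]
222 [158, 155, 159, 157, 160, 159, 158, 158, 161, 158, 144, 112, 98, 100, 96, 115, 144, 158, 155, 152, 146, 136, 120, 102, 93, 82, 82, 81, 84, 87]
224 [159, 159, 159, 158, 158, 158, 160, 160, 163, 161, 145, 113, 98, 100, 99, 116, 144, 157, 157, 158, 160, 157, 158, 152, 145, 142, 134, 118, 103, 93]
226 [161, 158, 159, 159, 160, 161, 158, 159, 163, 157, 145, 116, 100, 96, 99, 116, 146, 158, 159, 158, 161, 160, 157, 157, 160, 158, 157, 156, 152, 147]
228 [161, 161, 162, 159, 159, 156, 157, 158, 160, 160, 146, 124, 110, 105, 107, 122, 146, 155, 158, 162, 162, 161, 161, 159, 160, 159, 154, 154, 158, 157]
230 [161, 158, 157, 160, 157, 159, 162, 157, 160, 161, 159, 154, 150, 150, 150, 154, 157, 159, 159, 159, 160, 159, 158, 157, 158, 159, 157, 157, 157, 156]
236 [156, 156, 156, 156, 158, 156, 156, 158, 
[... 1417 characters left out ...]
137, 136, 137, 132, 128, 119, 121, 138, 170, 180, 181, 181, 179, 177, 182, 176, 174]
256 [170, 159, 136, 123, 116, 111, 92, 75, 79, 96, 112, 124, 128, 133, 136, 135, 130, 133, 139, 131, 129, 142, 164, 175, 172, 158, 150, 167, 174, 178]
258 [167, 149, 109, 83, 80, 71, 60, 57, 76, 87, 91, 93, 97, 102, 105, 117, 141, 163, 162, 130, 91, 93, 132, 147, 133, 109, 124, 160, 176, 181]
81
gt 2745 [ 0.54188833 -0.22534027  0.25250001] [ 0.56944071 -0.18862186  0.25649185]
(array([ 258,  159,  217,  340,  238,  740, 2572,  422,  174,  629,  122,
         55,   47,   55,   55]), array([0.24 , 0.242, 0.244, 0.246, 0.248, 0.25 , 0.252, 0.254, 0.256,
       0.258, 0.26 , 0.262, 0.264, 0.266, 0.268, 0.27 ]))
```

Run:
```python
from spig import *
c=robot.read_camera('scene'); T=np.linalg.inv(np.array(c['pose']))
K=np.array([[c['fx'],0,c['cx']],[0,c['fy'],c['cy']],[0,0,1.]])
def pr(p):
    q=cv2.projectPoints(np.array([p],float),cv2.Rodrigues(T[:3,:3])[0],T[:3,3],K,np.array(c['dist'],float))[0]; return q.ravel().round(2)
for x,y in [(.5565,-.207),(.5585,-.207),(.5565,-.205)]:
    print(x,y,[pr((x,y,z)) for z in (.26,.145,.125,.1,.085,.07,.06)])
```

```text
0.5565 -0.207 [array([243.84, 186.65]), array([245.2 , 225.31]), array([245.42, 231.55]), array([245.68, 239.16]), array([245.84, 243.64]), array([245.99, 248.05]), array([246.09, 250.95])]
0.5585 -0.207 [array([244.56, 186.93]), array([245.87, 225.59]), array([246.08, 231.83]), array([246.34, 239.45]), array([246.49, 243.93]), array([246.64, 248.34]), array([246.73, 251.24])]
0.5565 -0.205 [array([244.35, 186.24]), array([245.67, 224.87]), array([245.89, 231.11]), array([246.15, 238.72]), array([246.3, 243.2]), array([246.45, 247.6 ]), array([246.55, 250.5 ])]
```

Emit:
move_arm([
  [[225,0,0,-0.5,0],[225,0,0,-0.8,0],[225,0,0,-0.7,0],[225,0,0,-0.5,0],[225,0,0,-0.2,0],[225,0,0,0,0],[225,0,0,0,0],[225,0,0,0,0]],
])

```text
clock: 17.7
ee_pos: [0.5563, -0.2087, 0.1877]
ee_rot: [-1.209, -1.21, 1.21]
ft_force: [0.3, -0.1, -1.9]
finger_gap: 0.0263
```

Run:
```python
from spig import *
c,P=look('scene','s14.png')
save('s14c.png',cv2.resize(c['pixels'][180:270,200:290],None,fx=6.5,fy=6.5,interpolation=cv2.INTER_CUBIC))
g=cv2.cvtColor(c['pixels'],cv2.COLOR_RGB2GRAY)
for v in range(228,252,1): print(v,g[v,234:258].tolist())
print(g[222:246,244].tolist(),g[222:246,245].tolist())
c,P=look('wrist','w14.png'); Q=P[150:345,230:330].reshape(-1,3)
for lo,hi in [(.097,.105),(.168,.178),(.22,.229)]:
    b=Q[(Q[:,2]>lo)&(Q[:,2]<hi)&(abs(Q[:,1]+.207)<.024)]; print(lo,len(b),circ(b),((b.min(0)+b.max(0))/2).round(4),(b.max(0)-b.min(0)).round(4))
for i in range(1): print(robot.sense()['qd'].round(4))
```

```text
t 17.75 ee [ 0.5563 -0.2087  0.1877] xyaw 90.06 ty [ 8.e-04 -3.e-04 -1.e+00] F [ 0.73  1.14 -1.16] gap 0.0262
228 [158, 160, 160, 159, 156, 158, 160, 158, 144, 116, 101, 98, 100, 114, 148, 158, 159, 158, 158, 160, 161, 160, 159, 158]
229 [160, 160, 159, 159, 158, 157, 159, 157, 143, 118, 105, 97, 97, 111, 140, 156, 157, 159, 158, 158, 162, 159, 157, 158]
230 [162, 160, 158, 160, 160, 159, 159, 157, 143, 117, 102, 96, 97, 106, 133, 151, 158, 160, 160, 158, 159, 159, 159, 156]
231 [160, 160, 159, 159, 161, 158, 158, 155, 142, 115, 101, 99, 98, 105, 131, 152, 156, 159, 159, 157, 156, 154, 156, 156]
232 [156, 160, 160, 160, 159, 158, 156, 158, 145, 119, 102, 99, 97, 104, 130, 151, 161, 159, 157, 157, 157, 159, 156, 155]
233 [158, 159, 160, 160, 160, 158, 160, 159, 146, 120, 104, 100, 96, 106, 132, 154, 161, 159, 160, 156, 157, 159, 158, 155]
234 [160, 159, 159, 162, 159, 157, 159, 159, 148, 122, 103, 101, 99, 109, 134, 154, 158, 157, 156, 158, 158, 158, 160, 158]
235 [159, 158, 157, 158, 159, 159, 160, 156, 147, 122, 102, 98, 99, 108, 133, 151, 160, 159, 161, 159, 159, 160, 157, 155]
236
[... 1969 characters left out ...]
7, 177, 180, 181, 178]
[100, 104, 103, 102, 100, 103, 101, 105, 102, 101, 102, 104, 103, 102, 102, 113, 126, 126, 127, 126, 120, 124, 131, 137] [101, 102, 101, 101, 99, 99, 98, 97, 96, 99, 99, 100, 101, 98, 100, 110, 126, 132, 134, 131, 126, 121, 128, 136]
t 17.8 ee [ 0.5563 -0.2087  0.1877] xyaw 90.06 ty [ 7.e-04 -3.e-04 -1.e+00] F [ 0.11  0.51 -1.1 ] gap 0.0261
0.097 340 (array([ 0.5563, -0.2074]), 0.0156) [ 0.5502 -0.2074  0.0991] [0.016  0.0308 0.0041]
0.168 1468 (array([ 0.5497, -0.2069]), 0.0209) [ 0.5442 -0.2069  0.173 ] [0.019  0.0416 0.01  ]
0.22 4173 (array([ 0.5518, -0.2075]), 0.021) [ 0.5557 -0.2073  0.2245] [0.0292 0.0389 0.009 ]
[-0.0015 -0.0015 -0.0024 -0.0003 -0.0003  0.0015]
```

View pics/s14c.png

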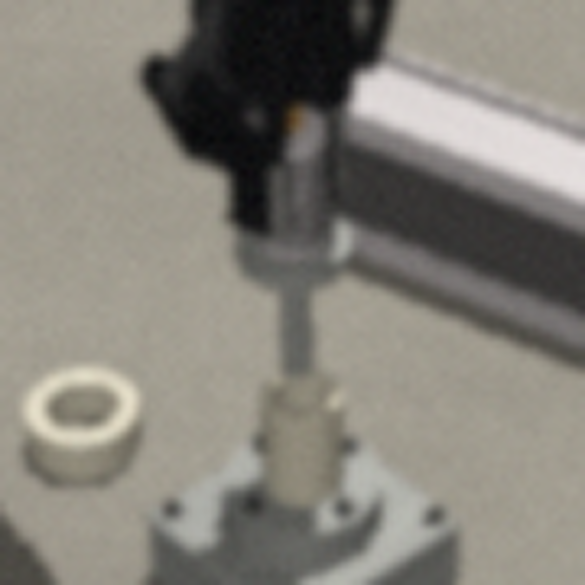

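View pics/w14.png

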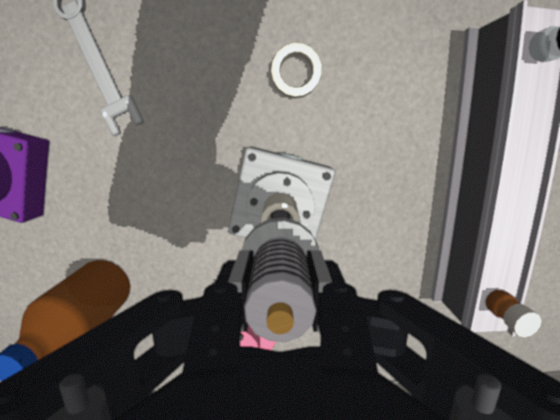

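Run:
```python
from spig import *
c,P=look('wrist','w15.png'); 
for u in (262,280,298):
    print(u,[(v,round(float(P[v,u,2]),4)) for v in range(205,262,4)])
Q=P[215:330,240:320].reshape(-1,3)
print(np.histogram(Q[:,2],bins=np.arange(.16,.245,.002)))
# silhouettes y of stub/grip top
```

```text
t 17.85 ee [ 0.5562 -0.2087  0.1876] xyaw 90.06 ty [ 6.e-04 -2.e-04 -1.e+00] F [ 0.13  0.89 -1.18] gap 0.0267
262 [(205, 0.0553), (209, 0.0539), (213, 0.0988), (217, 0.0994), (221, 0.0988), (225, 0.1749), (229, 0.1747), (233, 0.1745), (237, 0.1751), (241, 0.1756), (245, 0.1822), (249, 0.1898), (253, 0.1961), (257, 0.2007), (261, 0.2044)]
280 [(205, 0.0993), (209, 0.0985), (213, 0.0847), (217, 0.0859), (221, 0.1736), (225, 0.1747), (229, 0.1739), (233, 0.1746), (237, 0.1789), (241, 0.1843), (245, 0.1901), (249, 0.1949), (253, 0.2015), (257, 0.2069), (261, 0.209)]
298 [(205, 0.0558), (209, 0.0549), (213, 0.0549), (217, 0.0996), (221, 0.0996), (225, 0.1748), (229, 0.1756), (233, 0.1744), (237, 0.1746), (241, 0.1751), (245, 0.1829), (249, 0.189), (253, 0.194), (257, 0.1979), (261, 0.2028)]
(array([   0,    0,    0,   10,   55,   61,  168, 1115,   73,   42,   17,
         98,   84,   22,  125,   96,   73,  163,  156,   79,  182,  157,
         87,  209,  171,   88,  231,  193,   95,  232,  268,  216,  705,
       2203,  177,  111,  459,   10,    0,    0,    0,    0]), array([0.16 , 0.162, 0.164, 0.166, 0.168, 0.17 , 0.172, 0.174, 0.176,
       0.178, 0.18 , 0.182, 0.184, 0.186, 0.188, 0.19 , 0.192, 0.194,
       0.196, 0.198, 0.2  , 0.202, 0.204, 0.206, 0.208, 0.21 , 0.212,
       0.214, 0.216, 0.218, 0.22 , 0.222, 0.224, 0.226, 0.228, 0.23 ,
       0.232, 0.234, 0.236, 0.238, 0.24 , 0.242, 0.244]))
```

Emit:
move_arm([
  [[225,0.05,-0.02,-0.1,0],[225,0,0,-0.1,0],[225,0,0,0,0],[225,0,0,0,0],[225,0,0,0,0],[225,0,0,0,0],[225,0,0,0,0],[225,0,0,0,0]],
])

```text
clock: 18.65
ee_pos: [0.5566, -0.2088, 0.1853]
ee_rot: [-1.209, -1.21, 1.21]
ft_force: [0.1, 0.3, -2.3]
finger_gap: 0.0263
```

Run:
```python
from spig import *
c,P=look('scene','s16.png')
save('s16c.png',cv2.resize(c['pixels'][130:300,140:360],None,fx=3.5,fy=3.5,interpolation=cv2.INTER_CUBIC))
g=cv2.cvtColor(c['pixels'],cv2.COLOR_RGB2GRAY)
for v in (230,232,234,245): print(v,g[v,236:256].tolist())
c,P=look('wrist','w16.png')
print('collar top',np.median(P[227:236,255:262,2]),'rim',np.nanmedian(P[217:220,262,2]))
Q=P[150:345,230:330].reshape(-1,3)
for lo,hi in [(.097,.105),(.168,.178),(.222,.229)]:
    b=Q[(Q[:,2]>lo)&(Q[:,2]<hi)&(abs(Q[:,1]+.207)<.022)]; print(lo,len(b),((b.min(0)+b.max(0))/2).round(4))
print(robot.sense()['qd'].round(4))
```

```text
t 18.7 ee [ 0.5566 -0.2088  0.1853] xyaw 90.06 ty [-0.  0. -1.] F [-0.24 -0.18 -1.07] gap 0.0266
230 [159, 159, 158, 159, 158, 158, 144, 118, 101, 98, 97, 104, 130, 149, 159, 158, 158, 159, 157, 158]
232 [158, 160, 161, 162, 158, 156, 145, 121, 104, 99, 96, 106, 134, 154, 158, 160, 155, 156, 157, 155]
234 [158, 159, 159, 157, 159, 160, 146, 124, 104, 99, 96, 105, 138, 155, 160, 159, 157, 160, 161, 161]
245 [160, 160, 157, 143, 121, 119, 127, 134, 135, 136, 135, 138, 136, 130, 123, 117, 126, 146, 159, 159]
t 18.75 ee [ 0.5566 -0.2088  0.1853] xyaw 90.06 ty [ 0. -0. -1.] F [-0.07 -0.21 -2.8 ] gap 0.0264
collar top 0.17262661275645647 rim 0.0992281973202081
0.097 342 [ 0.5498 -0.207   0.0991]
0.168 1456 [ 0.5444 -0.2071  0.1729]
0.222 3681 [ 0.5561 -0.2074  0.2255]
[ 0.0002 -0.0009 -0.0009  0.0004 -0.0013 -0.0003]
```

View pics/s16c.png

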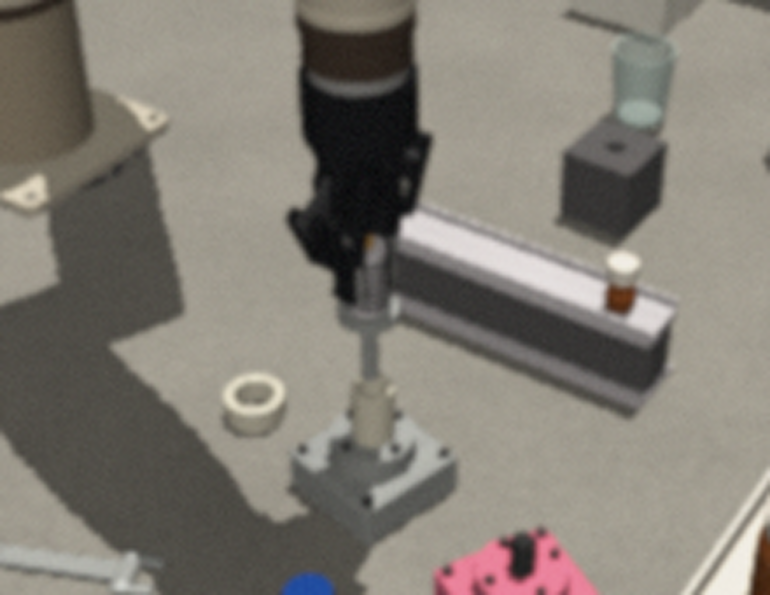

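Tip is about 10.4 mm above the rim (collar top at 172.6 mm minus 63 mm gives 109.6 mm; rim at 99.2 mm). It is centred within about 0.5 mm and still, so I'm handing in.

```bash
python3 -c "
from cell import robot
print(robot.hand_in())"
```

```text
the job is handed in; nothing more can be done
None
```

The sleeve is fully down on the grey steel block's spigot and released. The probe is held upright and still over it, ready for the line check. I handed the job in at about 18.8 s of the 67 s allowed; no verdict was reported.

- **Sleeve:** I pressed it home until about 7 N built up, then let go. Its rim measured about 99 mm above the bench, against 100 mm expected when seated.
- **Carry:** I lifted the probe out of its stand and took it over the rail with the tip about 160 mm up; the vials reach 115 mm. I saw no contact in the force readings.
- **Tip height:** the wrist camera's depth puts the tip about 10.4 mm above the mouth of the sleeve. Just before I lowered it the last 2 mm, the scene camera put the tip about 2.5 mm lower than the wrist camera did. The true gap could therefore be nearer 8 mm.
- **Centring:** the probe lines up with the bore to within about 0.5 mm in both camera views, and joint speeds are near zero. The outside force matches the probe's own weight, so it is touching nothing.
- **Other things on the bench:** I saw nothing disturbed in the views I checked. I did not measure each bystander again. The top camera's view of the block was blocked by the arm, so I could not use it as a third check.

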